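# Bench-test the repaired transformer boards and log the batch

### The job

Test this batch of repaired transformer boards: set every one of them (the green boards with a transformer block, left on the grey mat) flat in the jig, one to a bay, then swing the jig's sprung lever to its stop, hold it there for a second and let it return. With the boards still in the jig, push the counter's plunger fully down to log the batch and let it rise, then lift all boards out and lay them flat, transformer up, in the black outgoing tray. The boards are fragile: grip them lightly (as lightly as the gripper will, never above 45 N a finger), lower them down rather than drop them, and leave the other things on the bench where they are.

Things in the scene. Friction and masses are not known exactly. Their poses are not given: they have to be found in the camera images.
- board1: loose green circuit board 44 (its x) x 48 (its y) x 4 mm, 80 to 150 g, with a black, copper-banded transformer in its middle, 24 (x) x 30 (y) mm, top 32 mm above the underside: grip it there, across x. Origin: centre of underside, z up. Starts on the grey mat on the robot's left. Three or all four of them exist (an absent one is None). Fragile: no more than 45 N from a finger; 20 N is ample.
- board2: another board exactly like board1 (same sizes, origin, axes and limits); None from the start if absent
- board3: another board exactly like board1 (same sizes, origin, axes and limits); None from the start if absent
- board4: another board exactly like board1 (same sizes, origin, axes and limits); None from the start if absent
- jig: fixed test jig. Origin: underside, in the middle of a row of four bays along its y, z up. Aluminium rails 20 mm high (8 mm above the bays' floor; 6 mm wide between bays, 8 mm front and back) bound the bays. A grey lever housing 40 mm high joins its -y end (y -125 to -211 mm, x +-34 mm).
- jig_plate: the black rubber floor of the four bays, fixed in the jig; top 12 mm above the bench; origin as the jig's. A board set down on it with more than 40 N is damaged, as is one let fall from some 35 mm or more; letting go a few mm above is fine.
- bay1 (a point): centre of the floor of bay 1 of the jig (jig frame y = +91.5 mm, 12 mm above the bench). A bay is 52 mm (jig x) by 55 mm (jig y) clear, so a board fits with its x along the jig's x, either way round, with 4 (x) and 3.5 mm (y) to spare on each side.
- bay2 (a point): centre of the floor of bay 2 of the jig (jig frame y = +30.5 mm, 12 mm above the bench). A bay is 52 mm (jig x) by 55 mm (jig y) clear, so a board fits with its x along the jig's x, either way round, with 4 (x) and 3.5 mm (y) to spare on each side.
- bay3 (a point): centre of the floor of bay 3 of the jig (jig frame y = -30.5 mm, 12 mm above the bench). A bay is 52 mm (jig x) by 55 mm (jig y) clear, so a board fits with its x along the jig's x, either way round, with 4 (x) and 3.5 mm (y) to spare on each side.
- bay4 (a point): centre of the floor of bay 4 of the jig (jig frame y = -91.5 mm, 12 mm above the bench). A bay is 52 mm (jig x) by 55 mm (jig y) clear, so a board fits with its x along the jig's x, either way round, with 4 (x) and 3.5 mm (y) to spare on each side.
- lever (a joint): the jig's test lever, a flat steel arm on an upright pin: 0 = at rest, pointing to the jig's -x (towards the robot); 1.2 rad = at its stop, having swung counterclockwise seen from above, towards the jig's -y. Sprung: 1 N at the knob to start it, 3.5 N at the stop; it returns to 0 by itself when released.
- lever_knob (a point): middle of the lever's upright round knob, 16 mm in diameter and 36 mm tall (50 to 86 mm above the bench), 65 mm from the pivot axis
- lever_pivot (a point): point on the lever's pivot axis (upright), at the height of lever_knob
- counter: fixed grey batch counter box, 60 x 70 x 45 mm high; origin under its centre
- plunger (a joint): the counter's sprung plunger: 0 = up, 0.012 m = fully down; 2.4 N to start, 6 N at the bottom; springs back up
- plunger_top (a point): centre of the top of the plunger's round steel cap, 26 mm in diameter; 67 mm above the bench when up; it moves down with the plunger
- tray: fixed shallow black outgoing tray, inside 90 mm (its x) by 280 mm (its y), walls 14 mm high above the bench and 4 mm thick; origin under its centre. Four boards fit in a row along its y, at -102, -34, +34 and +102 mm.
- tray_liner: grey foam floor of the tray, fixed; top 6 mm above the bench; origin as the tray's. A board set down on it with more than 40 N is damaged, as is one let fall from some 35 mm or more; letting go a few mm above is fine.
- bare_board: loose bare green circuit board 36 x 50 x 4 mm without a transformer; not one of the boards to test; leave it alone
- spool: aluminium solder spool, 56 mm across, 40 mm high, standing; bystander
- flux: white plastic bottle, 40 mm across, 90 mm high; bystander
- screwdriver: screwdriver lying on the bench; bystander
- brush: brush lying behind the jig; bystander
- cup: grey plastic cup 60 mm across, 55 mm high; bystander
Things that resemble listed ones, but are neither listed nor needed, are in the scene too. Leave any blue, brown or purple look-alike of the counter alone.

How it is judged (in metres and radians):
On the way, in this order (a step that is already met when the one before it is completed fails the run):
1. every board lies flat in a bay of the jig, let go (x of board1 in the frame of jig between -0.012 and 0.012 m and y of board1 in the frame of jig between -0.115 and 0.115 m and z of board1 in the frame of jig between 0.009 and 0.0145 m and angle between each of board1, board2, board3, board4's own z axis and vertical below 0.1 rad and contact force between the fingers and board1 below 0.05 N and x of board2 in the frame of jig between -0.012 and 0.012 m and y of board2 in the frame of jig between -0.115 and 0.115 m and z of board2 in the frame of jig between 0.009 and 0.0145 m and contact force between the fingers and board2 below 0.05 N and x of board3 in the frame of jig between -0.012 and 0.012 m and y of board3 in the frame of jig between -0.115 and 0.115 m and z of board3 in the frame of jig between 0.009 and 0.0145 m and contact force between the fingers and board3 below 0.05 N and x of board4 in the frame of jig between -0.012 and 0.012 m and y of board4 in the frame of jig between -0.115 and 0.115 m and z of board4 in the frame of jig between 0.009 and 0.0145 m and contact force between the fingers and board4 below 0.05 N), for 0.2 s.
2. the lever is held at its stop (over 1.1 rad, 0.5 s) with every board in its bay (value of joint lever above 1.1 rad and x of board1 in the frame of jig between -0.012 and 0.012 m and y of board1 in the frame of jig between -0.115 and 0.115 m and z of board1 in the frame of jig between 0.009 and 0.0145 m and angle between each of board1, board2, board3, board4's own z axis and vertical below 0.1 rad and x of board2 in the frame of jig between -0.012 and 0.012 m and y of board2 in the frame of jig between -0.115 and 0.115 m and z of board2 in the frame of jig between 0.009 and 0.0145 m and x of board3 in the frame of jig between -0.012 and 0.012 m and y of board3 in the frame of jig between -0.115 and 0.115 m and z of board3 in the frame of jig between 0.009 and 0.0145 m and x of board4 in the frame of jig between -0.012 and 0.012 m and y of board4 in the frame of jig between -0.115 and 0.115 m and z of board4 in the frame of jig between 0.009 and 0.0145 m), for 0.5 s.
3. the lever is back at rest (under 0.1 rad) (value of joint lever below 0.1 rad), for 0.1 s.
4. the plunger is fully down (over 10.5 of its 12 mm) with every board in its bay (value of joint plunger above 0.0105 m and x of board1 in the frame of jig between -0.012 and 0.012 m and y of board1 in the frame of jig between -0.115 and 0.115 m and z of board1 in the frame of jig between 0.009 and 0.0145 m and angle between each of board1, board2, board3, board4's own z axis and vertical below 0.1 rad and x of board2 in the frame of jig between -0.012 and 0.012 m and y of board2 in the frame of jig between -0.115 and 0.115 m and z of board2 in the frame of jig between 0.009 and 0.0145 m and x of board3 in the frame of jig between -0.012 and 0.012 m and y of board3 in the frame of jig between -0.115 and 0.115 m and z of board3 in the frame of jig between 0.009 and 0.0145 m and x of board4 in the frame of jig between -0.012 and 0.012 m and y of board4 in the frame of jig between -0.115 and 0.115 m and z of board4 in the frame of jig between 0.009 and 0.0145 m), for 0.05 s.
At the end, for the whole second after the job is handed in: every board lies flat (within 0.12 rad), transformer up, at rest on the foam of the outgoing tray; the lever is back within 0.1 rad of rest and the plunger is up (within 2 mm) (x of board1 in the frame of tray between -0.04 and 0.04 m and y of board1 in the frame of tray between -0.135 and 0.135 m and z of board1 in the frame of tray between 0.003 and 0.01 m and angle between each of board1, board2, board3, board4's own z axis and vertical below 0.12 rad and linear speed of each of board1, board2, board3, board4 below 0.02 m/s and x of board2 in the frame of tray between -0.04 and 0.04 m and y of board2 in the frame of tray between -0.135 and 0.135 m and z of board2 in the frame of tray between 0.003 and 0.01 m and x of board3 in the frame of tray between -0.04 and 0.04 m and y of board3 in the frame of tray between -0.135 and 0.135 m and z of board3 in the frame of tray between 0.003 and 0.01 m and x of board4 in the frame of tray between -0.04 and 0.04 m and y of board4 in the frame of tray between -0.135 and 0.135 m and z of board4 in the frame of tray between 0.003 and 0.01 m and value of joint lever below 0.1 rad and value of joint plunger below 0.002 m); the robot touches nothing.
It fails at once if a board is squeezed or pushed by the fingers with more than 90 N in all (contact force between the fingers and board1 above 90 N or contact force between the fingers and board2 above 90 N or contact force between the fingers and board3 above 90 N or contact force between the fingers and board4 above 90 N).
It fails at once if a board bears on the jig's pads or the tray's foam with more than 40 N (contact force between any of board1, board2, board3, board4 and jig_plate above 40 N or contact force between any of board1, board2, board3, board4 and tray_liner above 40 N).
It fails at once if a board is dropped: it falls freely, untouched by the fingers, at over 0.5 m/s while its underside is still more than 35 mm above the bench ((contact force between the fingers and board1 below 0.05 N and linear speed of board1 above 0.5 m/s and height (world z) of board1 above 0.035 m) or (contact force between the fingers and board2 below 0.05 N and linear speed of board2 above 0.5 m/s and height (world z) of board2 above 0.035 m) or (contact force between the fingers and board3 below 0.05 N and linear speed of board3 above 0.5 m/s and height (world z) of board3 above 0.035 m) or (contact force between the fingers and board4 below 0.05 N and linear speed of board4 above 0.5 m/s and height (world z) of board4 above 0.035 m)).
It fails at once if another thing on the bench is moved by more than 40 mm (distance of any of bare_board, spool, flux, screwdriver, brush, cup from where it was at the start of the episode above 0.04 m).
Of board1, board2, board3, board4 only 3 to 4 are there at a start; the rules pass over those that are not, and their reading is None.
At some moment in a run one of board1, board2, board3, board4 may be knocked a few centimetres aside while the robot is not near it.
It also fails if it takes over 210 s, if anything falls off the work surface, if the arm or the gripper's body presses on something with over 40 N, if the wrist force passes 120 N, or if a joint passes its speed limit or range.

### The arm

A 6-joint arm with a two-finger parallel gripper is mounted at the origin on the work surface. World frame = base frame: x ahead of the robot, y to its left, z up, the work surface at z = 0. Lengths are in mm, angles in rad, forces in N, time in s.
With the tool pointing down it reaches from about 275 to 1000 mm from the base axis. Payload 8.4 kg.
Tool frame: the origin (TCP) lies between the finger pads; the fingertips stand 17 mm ahead of it and the grasp point (between the pads) lies 2 mm behind it; z points along the fingers, y is the line along which they close (so a half turn about z gives the same grasp; the last joint's range is limited). The gripper opens to 85 mm and grips with 20 to 120 N. Pads are 22 mm wide; open, the fingers measure 114 mm over their backs; the gripper's body (76 mm by 85 mm) begins 54 mm behind the grasp point. The pads swing forward as they close: fully open they stand 13 mm farther back than shut.
Start: joints at [-1.187, 0.353, 1.633, -0, 1.155, -0.002], TCP at [235.187, -579.064, 248.281] pointing down, gripper open.
Joint ranges: [-2.63, 2.63], [-0.92, 2.1], [0.06, 2.66], [-1.3, 4.44], [0, 2.69], [-3.02, 3.02]. Speed limits (rad/s): [2.22, 2.22, 2.79, 3.14, 3.14, 3.14].

### API

Orientations are given as [roll, pitch, yaw] about the fixed x, y, z axes, in that order (R = Rz(yaw) Ry(pitch) Rx(roll)).
In Python, from rig import sense, grab_frame, sign_off gives the robot as it stands. The module is installed in compiled form; this text tells all that it offers.
- The arm moves only by the tool send_rows, never from a script. Its argument "moves" is a list that holds one entry, the list of rows, each a list of 7 numbers: the shift along the world's x, y, z in m, then the turn, a rotation vector about the world's x, y, z in rad, then the opening, from -1 (shut) to 1 (fully open). In form: [[[dx, dy, dz, rx, ry, rz, jaw], ...]]. A call has 1 to 10 rows; each row shifts and turns the commanded pose from where the row before left it; what a row does not reach is not made up. A row lasts 1/10 s, in which the tool goes at most 50 mm and 8.59 degrees, less where a joint would pass 70% of its speed; a pose out of reach is approached as far as the arm can. A call with a gripper value outside its range is refused whole. The fingers move at their own pace and stop on an object; "grip_force" is the grip in N (left out, the last holds). Time passes only in rows, so rows that do not move let the fingers close. It gives the time, the measured TCP pose, the force, the opening and the grip force at its end, in the units of the state.
- sense(): the state, without advancing time (a new reading comes with each control period).
- grab_frame(name): name is "side" or "top"; returns a dict with "img" (384x512x3 uint8, red, green, blue), "mtx" (3x3 intrinsics, pixels), "dist" ([k1, k2, p1, p2, k3] as OpenCV has them; the pictures are not rectified), "rvec" (rotation vector, rad) and "tvec" (3), from world to camera coordinates, as OpenCV has them. Camera axes: x right, y down, z forward; pixel columns grow to the right and rows downward; lengths in mm; the calibration is good to about 2 mm. A picture is of the moment at which its call begins. There is no depth.
- sign_off(): hands the job in; it is judged then, once.
The state is a dict: "clock": time; "qpos": joint angles; "qvel": joint speeds; "joint_efforts": joint torques, N m; "eef_pos": TCP position; "tcp_rot": TCP orientation; "contact_force": force on the tool from outside, world axes, zero at the start; "wrist_torque": the same for the moment, N m; "opening": opening from 0.0 (shut) to 1.0 (fully open); "grasp_force": force on a finger pad.
Only numpy, scipy, OpenCV 4.12 (cv2) and the standard library are available. Lean on these libraries where they do the work, as an engineer would, in place of code of your own. Each camera call takes 0.05 s, during which the arm holds its last target. There are 200 camera calls.

## Working session

There is one attempt and no reset: what is moved stays moved. The work goes in short steps, Python scripts to look and compute and a tool call to move; the robot and the scene stay as the last step left them, time stands still between calls to the robot, and variables do not carry over. Pictures are saved under pics/ and viewed, at most 14 in all, crops included, and the job is handed in when it is done.

Besides the shell and the picture viewer there is one more tool, called after ">>>" in YAML: its name, and indented under it one key for each argument. send_rows: Moves the arm, as the interface text tells. Its arguments: {"type":"object","properties":{"moves":{"type":"array"},"grip_force":{"type":"number"}},"required":["moves"]}

```bash
mkdir -p pics
cat > h.py <<'E'
import numpy as np,cv2
from rig import sense,grab_frame,sign_off
def shot(name,fn,crop=None,s=1):
    f=grab_frame(name);im=f["img"][:,:,::-1].copy()
    np.savez(''+name+'.npz',**{k:f[k] for k in("mtx","dist","rvec","tvec")})
    cv2.imwrite('pics/raw_'+fn,im)
    if crop: x0,y0,x1,y1=crop; im=im[y0:y1,x0:x1]
    cv2.imwrite('pics/'+fn,cv2.resize(im,None,fx=s,fy=s,interpolation=cv2.INTER_CUBIC))
    return f
def w(name,px,z):
    f=np.load(''+name+'.npz');R=cv2.Rodrigues(f["rvec"])[0];t=f["tvec"].ravel()
    u=cv2.undistortPoints(np.array(px,float).reshape(-1,1,2),f["mtx"],f["dist"]).reshape(-1,2)
    c=-R.T@t;d=np.c_[u,np.ones(len(u))]@R
    return c+d*((z-c[2])/d[:,2])[:,None]
def p(name,X):
    f=np.load(''+name+'.npz')
    return cv2.projectPoints(np.array(X,float).reshape(-1,1,3),f["rvec"],f["tvec"],f["mtx"],f["dist"])[0].reshape(-1,2)
E
python3 - <<'E'
from h import *
for n in("top","side"):
    f=shot(n,n+"0.png",s=1.56)
    R=cv2.Rodrigues(f["rvec"])[0];print(n,-R.T@np.ravel(f["tvec"]))
print(sense())
E
```

```text
top [ 374.03176226   38.30098527 1054.50357922]
side [354.82363464 893.82642033 801.51071849]
{'clock': 0.1, 'qpos': array([-1.18736780e+00,  3.53599633e-01,  1.63403218e+00,  1.24088278e-06,
        1.15521681e+00, -2.36907445e-03]), 'qvel': array([ 0.00037426, -0.0021212 , -0.00205382,  0.00078876, -0.0003012 ,
        0.00189327]), 'joint_efforts': array([-4.92017170e-04, -6.06360698e+01, -3.42820501e+01,  1.89556360e-06,
        4.00856356e-03, -3.51372273e-05]), 'eef_pos': array([ 235.0562311 , -578.68629547,  247.63559587]), 'tcp_rot': array([-3.14033670e+00, -4.11009153e-06,  3.85797092e-01]), 'contact_force': array([ 0.28659624,  0.28707995, -0.15344454]), 'wrist_torque': array([-0.02650742,  0.00846794,  0.02095942]), 'grasp_force': 0.0, 'opening': 1.0022080108229299}
```

View pics/top0.png

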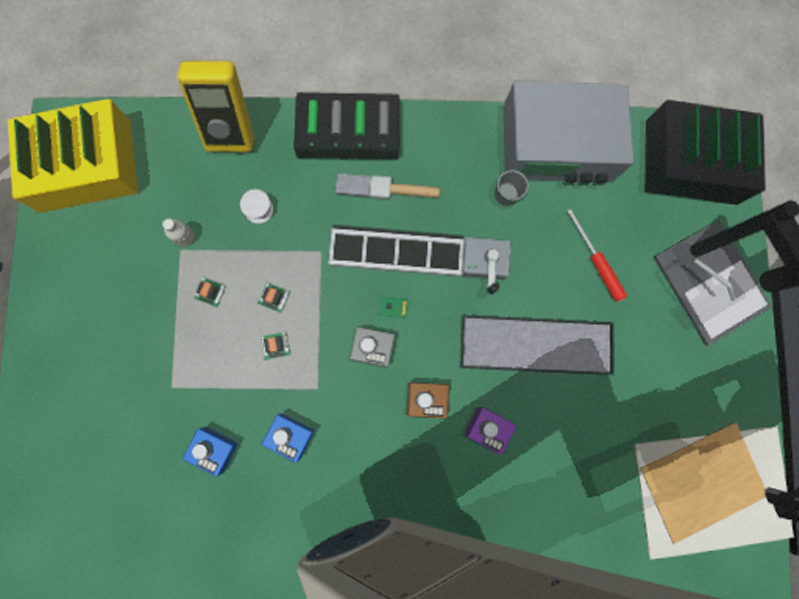

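View pics/side0.png

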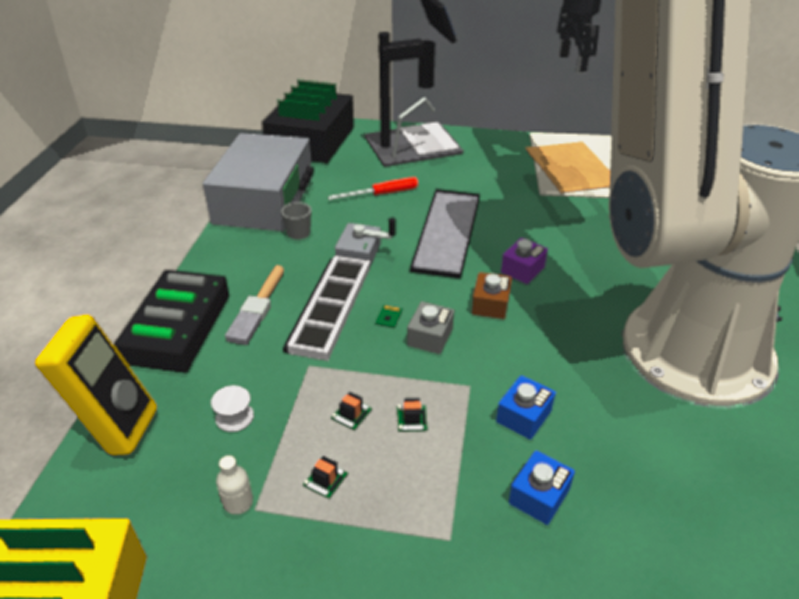

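The top view shows three boards on the mat at about (209,290), (273,296) and (275,345). The jig's bays run from (348,247) to (446,254), the lever knob is at (492,287), the grey counter at (370,345) and the tray at (537,345). I'll enlarge two crops.

Run:
```python
import cv2
im=cv2.imread('pics/raw_top0.png')
cv2.imwrite('pics/c1.png',cv2.resize(im[170:235,115:195],None,fx=9,fy=9,interpolation=cv2.INTER_CUBIC))
cv2.imwrite('pics/c2.png',cv2.resize(im[140:245,205:400],None,fx=4,fy=4,interpolation=cv2.INTER_CUBIC))
```

```text
(no output)
```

View pics/c1.png

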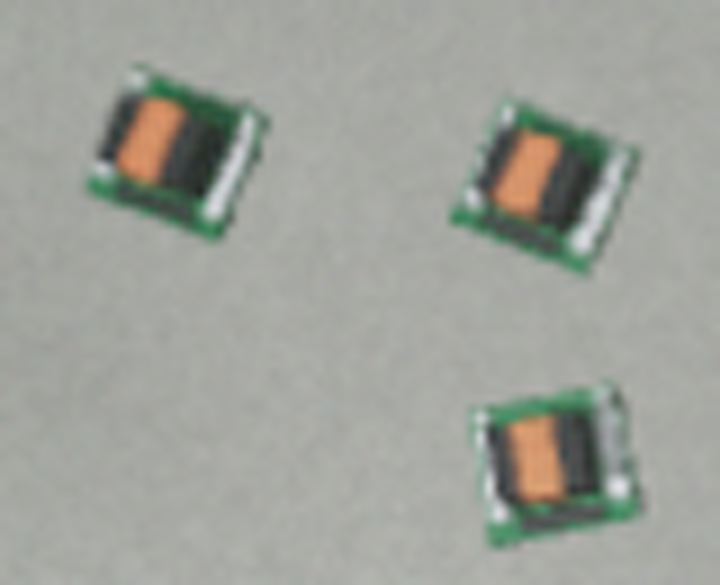

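View pics/c2.png

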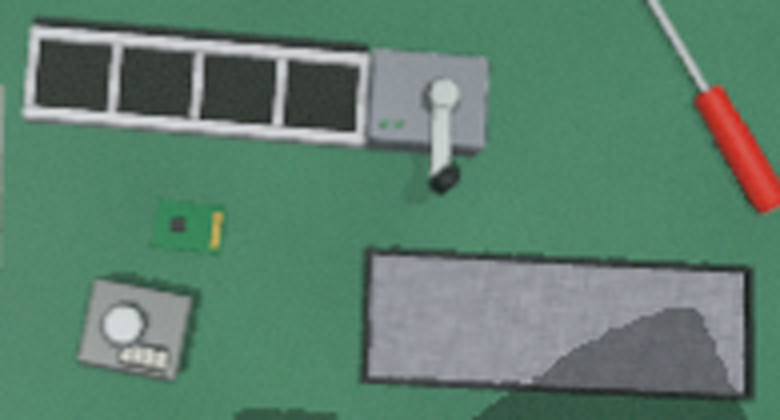

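Board corners (crop c1, 9x): A (138,65),(268,112),(222,240),(90,185); B (508,98),(638,150),(588,270),(453,215); C (477,408),(613,383),(642,515),(492,545). Crop c2 (4x) shows the jig's outer corners at (36,27),(24,116),(366,146), the tray corners at (366,249) to (749,398), the grey counter's cap at (123,325) and the lever knob at (445,175).

```bash
cat > fit.py <<'E'
from h import *
from scipy.optimize import least_squares
def fit(name,loc,px,g):
    loc=np.array(loc,float);px=np.array(px,float)
    def wd(v):
        c,s=np.cos(v[2]),np.sin(v[2]);return np.c_[v[0]+c*loc[:,0]-s*loc[:,1],v[1]+s*loc[:,0]+c*loc[:,1],loc[:,2]]
    r=least_squares(lambda v:(p(name,wd(v))-px).ravel(),g,x_scale=[1,1,.01])
    return r.x.round(3),np.abs(r.fun).max().round(2)
E
python3 - <<'E'
from fit import *
c1=lambda a:np.array(a)/9.+[115,170]+0.5/9-.5
c2=lambda a:np.array(a)/4.+[205,140]+.125-.5
B=lambda z:[(22,24,z),(22,-24,z),(-22,-24,z),(-22,24,z)]
for n,q in dict(A=[(138,65),(268,112),(222,240),(90,185)],B=[(508,98),(638,150),(588,270),(453,215)],C=[(477,408),(613,383),(642,515),(492,545)]).items():
    print(n,fit("top",B(4),c1(q),w("top",c1(q).mean(0),4)[0][:2].tolist()+[0]))
print("jig",fit("top",[(34,125,20),(-34,125,20),(-34,-125,20),(34,-211,40),(-34,-211,40)],c2([(36,26),(24,116),(366,146),(488,58),(485,151)]),[500,0,0]))
print("tray",fit("top",[(49,144,14),(49,-144,14),(-49,-144,14),(-49,144,14)],c2([(366,249),(752,268),(749,398),(361,382)]),[400,-150,0]))
q=c2([(94,278),(194,294),(177,381),(78,363)])
print("ctr",fit("top",[(30,35,45),(30,-35,45),(-30,-35,45),(-30,35,45)],q,[400,50,0]))
print("plg",w("top",c2([(123,325)]),67), "knob",w("top",c2([(446,173)]),86),"pivot",w("top",c2([(443,93)]),60))
# side view: knob, plunger
s=lambda a:(np.array(a)+.5)/1.56-.5
print("side plg",w("side",s([(430,312)]),67),"knob",w("side",s([(392,221)]),86))
E
```

```text
A (array([ 5.50888e+02,  3.54893e+02, -3.36000e-01]), np.float64(0.51))
B (array([ 5.41288e+02,  2.34284e+02, -3.76000e-01]), np.float64(0.42))
C (array([4.50297e+02, 2.27946e+02, 1.99000e-01]), np.float64(0.62))
jig (array([ 6.2703e+02,  4.1000e+00, -7.7000e-02]), np.float64(0.88))
tray (array([ 4.54280e+02, -2.59801e+02, -4.10000e-02]), np.float64(0.77))
ctr (array([ 4.46471e+02,  4.74250e+01, -1.68000e-01]), np.float64(0.35))
plg [[447.43880472  55.95219792  67.        ]] knob [[ 551.69805031 -163.9032908    86.        ]] pivot [[ 614.11697147 -168.47768317   60.        ]]
side plg [[445.86115514  63.65066166  67.        ]] knob [[ 546.68644552 -154.1210258    86.        ]]
```

>>> send_rows:
  moves:
    - [[0.0126, 0.0475, 0, 0, 0, 0.0814, 1], [0.0126, 0.0475, 0, 0, 0, 0.0814, 1], [0.0126, 0.0475, 0, 0, 0, 0.0814, 1], [0.0126, 0.0475, 0, 0, 0, 0.0814, 1], [0.0126, 0.0475, 0, 0, 0, 0.0814, 1], [0.0126, 0.0475, 0, 0, 0, 0.0814, 1], [0.0126, 0.0475, 0, 0, 0, 0.0814, 1], [0.0126, 0.0475, 0, 0, 0, 0.0814, 1], [0.0126, 0.0475, 0, 0, 0, 0.0814, 1], [0.0126, 0.0475, 0, 0, 0, 0.0814, 1]]
  grip_force: 20

```text
clock: 1.1
eef_pos: [361.1, -102.2, 248.4]
tcp_rot: [3.141, -0.0, 1.203]
contact_force: [0.8, -0.0, 1.1]
opening: 0.999
grasp_force: 0.0
```

Run:
```python
import cv2
im=cv2.imread('pics/raw_top0.png')
cv2.imwrite('pics/c3.png',cv2.resize(im[138:192,208:336],None,fx=6,fy=6,interpolation=cv2.INTER_CUBIC))
```

```text
(no output)
```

View pics/c3.png

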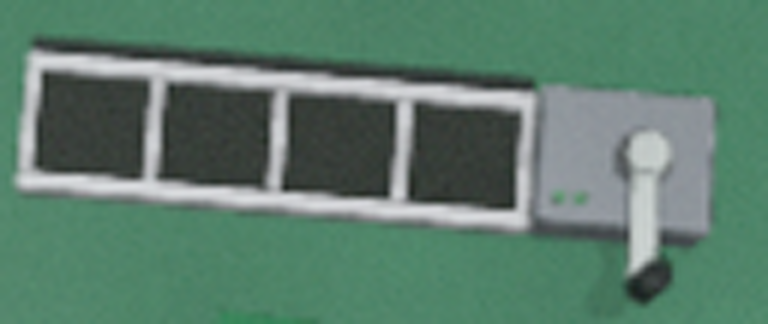

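Crop c3 (6x) shows the jig empty and clear: outer corners (32,52),(17,190),(530,229), housing corners (714,97),(709,233), dividers about (280,92)–(276,190).

Run:
```python
from fit import *
c=lambda a:np.array(a)/6.+[208,138]+.5/6-.5
loc=[(34,125,20),(-34,125,20),(-34,-125,20),(34,-125,20),(34,-211,40),(-34,-211,40),(26,0,20),(-26,0,20),(26,61,20),(-26,61,20),(26,-61,20),(-26,-61,20)]
q=c([(32,52),(17,190),(530,229),(538,90),(714,97),(709,233),(280,92),(276,188),(158,79),(150,180),(405,99),(400,200)])
v,e=fit("top",loc,q,[627,4,-.07]);print(v,e)
cs,sn=np.cos(v[2]),np.sin(v[2])
P=np.array([(v[0]+cs*a-sn*b,v[1]+sn*a+cs*b,z) for a,b,z in loc]);print(((p("top",P)-q)*3).round(1).tolist())
for b in(91.5,30.5,-30.5,-91.5,):print((v[0]-sn*b).round(1),(v[1]+cs*b).round(1))
print(w("top",c([(650,280)]),68),w("top",c([(652,262)]),86),w("top",c([(648,150)]),60))
print(sense()["qpos"])
```

```text
[ 6.27367e+02  4.64800e+00 -6.70000e-02] 0.65
[[-1.3, 0.4], [-0.2, -1.1], [-0.7, -0.8], [-1.0, 1.3], [1.9, -0.4], [1.7, 0.1], [1.0, -1.9], [-0.8, 1.7], [-0.0, -0.2], [-0.3, 0.9], [0.3, -0.5], [-0.5, 0.6]]
633.5 95.9
629.4 35.1
625.3 -25.8
621.2 -86.6
[[ 551.09776379 -166.99017034   68.        ]] [[ 556.22801857 -164.34806767   86.        ]] [[ 614.97489657 -169.09401858   60.        ]]
[-2.79855470e-01 -5.54249989e-02  2.12338180e+00  2.86310529e-05
  1.07315768e+00  8.83100501e-02]
```

>>> send_rows:
  moves:
    - [[0.0126, 0.0475, 0, 0, 0, 0.0814, 1], [0.0126, 0.0475, 0, 0, 0, 0.0814, 1], [0.0126, 0.0475, 0, 0, 0, 0.0814, 1], [0.0126, 0.0475, 0, 0, 0, 0.0814, 1], [0.0126, 0.0475, -0.02, 0, 0, 0.0814, 1], [0.0126, 0.0475, -0.03, 0, 0, 0.0814, 1], [0.0126, 0.0475, -0.03, 0, 0, 0.0814, 1], [0, 0, -0.04, 0, 0, 0, 1], [0, 0, -0.02, 0, 0, 0, 1], [0, 0, 0, 0, 0, 0, 1]]

```text
clock: 2.1
eef_pos: [443.0, 212.6, 114.4]
tcp_rot: [-3.136, 0.002, 1.77]
contact_force: [0.2, 0.5, -0.1]
opening: 1.003
grasp_force: 0.0
```

>>> send_rows:
  moves:
    - [[0.004, 0.008, 0, 0, 0, 0, 1], [0.0033, 0.0073, 0, 0, 0, 0, 1], [0, 0, -0.02, 0, 0, 0, 1], [0, 0, -0.02, 0, 0, 0, 1], [0, 0, -0.02, 0, 0, 0, 1], [0, 0, -0.015, 0, 0, 0, 1], [0, 0, -0.008, 0, 0, 0, 1], [0, 0, 0, 0, 0, 0, 1], [0, 0, 0, 0, 0, 0, 1]]

```text
clock: 3.0
eef_pos: [453.5, 229.0, 35.3]
tcp_rot: [3.14, -0.0, 1.769]
contact_force: [-0.9, -0.8, 1.5]
opening: 1.0
grasp_force: 0.0
```

>>> send_rows:
  moves:
    - [[-0.003, -0.001, -0.003, 0, 0, 0, 1], [0, 0, -0.003, 0, 0, 0, 1], [0, 0, 0, 0, 0, 0, 1], [0, 0, 0, 0, 0, 0, -1], [0, 0, 0, 0, 0, 0, -1], [0, 0, 0, 0, 0, 0, -1], [0, 0, 0, 0, 0, 0, -1], [0, 0, 0, 0, 0, 0, -1], [0, 0, 0, 0, 0, 0, -1], [0, 0, 0, 0, 0, 0, -1]]
  grip_force: 20

```text
clock: 4.0
eef_pos: [449.8, 227.5, 28.4]
tcp_rot: [3.141, -0.0, 1.77]
contact_force: [-0.1, 0.7, 1.0]
opening: 0.275
grasp_force: 22.0
```

>>> send_rows:
  moves:
    - [[0, 0, 0.02, 0, 0, 0, -1], [0, 0, 0.03, 0, 0, 0, -1], [0.015, -0.02, 0.03, 0, 0, 0, -1], [0.02, -0.03, 0, 0, 0, -0.035, -1], [0.027, -0.04, 0, 0, 0, -0.055, -1], [0.03, -0.042, 0, 0, 0, -0.055, -1], [0.03, -0.042, 0, 0, 0, -0.055, -1], [0.027, -0.04, 0, 0, 0, -0.04, -1], [0.02, -0.03, 0, 0, 0, -0.026, -1], [0.0065, -0.0093, 0, 0, 0, 0, -1]]

```text
clock: 5.0
eef_pos: [624.9, -26.3, 108.1]
tcp_rot: [3.141, 0.0, 1.5]
contact_force: [0.1, 0.7, -1.5]
opening: 0.277
grasp_force: 21.6
```

>>> send_rows:
  moves:
    - [[0, 0, 0, 0, 0, 0, -1], [0, 0, 0, 0, 0, 0, -1], [0, 0, 0, 0, 0, 0, -1]]

```text
clock: 5.3
eef_pos: [622.2, -21.8, 108.1]
tcp_rot: [-3.14, -0.0, 1.505]
contact_force: [-0.2, 0.8, -1.1]
opening: 0.275
grasp_force: 21.6
```

Run:
```python
from h import *
s=sense();print(s["eef_pos"],s["tcp_rot"])
f=shot("top","t1.png")
im=cv2.imread('pics/raw_top0.png');im2=cv2.imread('pics/raw_t1.png')
cv2.imwrite('pics/t1.png',np.vstack([cv2.resize(im2[130:205,150:300],None,fx=5,fy=5,interpolation=cv2.INTER_CUBIC)]))
```

```text
[622.15574605 -21.80863069 108.07080107] [-3.14027284e+00 -2.10098516e-04  1.50503529e+00]
```

View pics/t1.png

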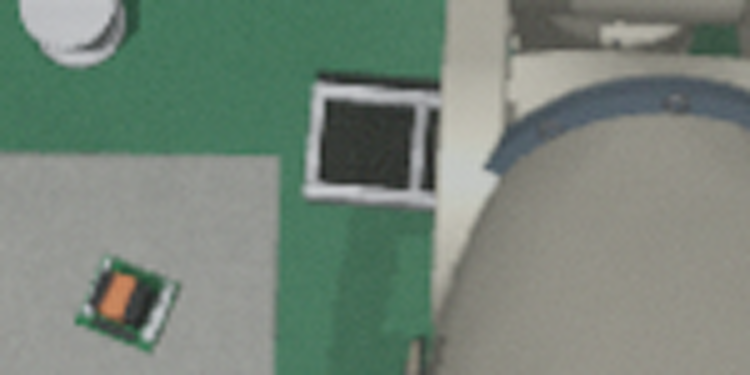

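The arm hides the bays in this view; board B is still on the mat. I'll correct and lower the board to just above the rails, then look from the side.

>>> send_rows:
  moves:
    - [[0.0016, -0.002, -0.01, 0, 0, 0, -1], [0.0015, -0.002, -0.02, 0, 0, 0, -1], [0, 0, -0.017, 0, 0, 0, -1], [0, 0, -0.007, 0, 0, 0, -1], [0, 0, 0, 0, 0, 0, -1], [0, 0, 0, 0, 0, 0, -1], [0, 0, 0, 0, 0, 0, -1]]

```text
clock: 6.05
eef_pos: [627.0, -27.1, 55.2]
tcp_rot: [3.14, -0.0, 1.504]
contact_force: [-0.4, 0.3, -1.2]
opening: 0.278
grasp_force: 21.6
```

Run:
```python
from h import *
f=shot("side","s1.png",crop=(160,130,280,240),s=5)
s=sense();print(s["eef_pos"],s["tcp_rot"])
```

```text
[626.96836716 -27.13895191  55.189429  ] [ 3.14017799e+00 -1.97553508e-05  1.50370853e+00]
```

View pics/s1.png

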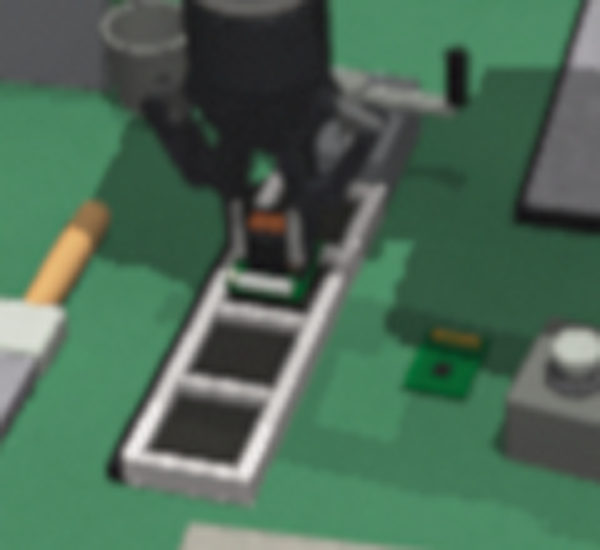

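The side view shows the board level in the fingers above bay 3, with its near edge from about (228,285) to (302,303) in the crop. I'll check it against the projection.

Run:
```python
from h import *
v=[627.4,4.6,-.067];cs,sn=np.cos(v[2]),np.sin(v[2])
J=lambda L:np.array([(v[0]+cs*a-sn*b,v[1]+sn*a+cs*b,z) for a,b,z in L])
cr=lambda X:((p("side",X)-[160,130]+.5)*5-.5).round(0).tolist()
print("jig near",cr(J([(34,125,20),(-34,125,20),(34,125,0),(-34,125,0),(-26,119,20),(26,119,20)])))
print("div23 near edge",cr(J([(26,3,20),(-26,3,20)])),"div12",cr(J([(26,61,20),(-26,61,20)])))
print("board near top z30",cr(J([(22,-30.5+24,30),(-22,-30.5+24,30)])),"near bottom",cr(J([(22,-6.5,26),(-22,-6.5,26)])))
print("xf top near",cr(J([(12,-15.5,58),(-12,-15.5,58)])))
im=cv2.imread('pics/raw_s1.png')[160:200,190:240]
cv2.imwrite('pics/s1z.png',cv2.resize(im,None,fx=15,fy=15,interpolation=cv2.INTER_CUBIC))
for i in range(4):print(sense()["eef_pos"])
```

```text
jig near [[121.0, 453.0], [249.0, 475.0], [125.0, 481.0], [251.0, 503.0], [237.0, 464.0], [140.0, 447.0]]
div23 near edge [[214.0, 304.0], [305.0, 318.0]] div12 [[178.0, 373.0], [272.0, 389.0]]
board near top z30 [[225.0, 280.0], [302.0, 292.0]] near bottom [[225.0, 286.0], [302.0, 298.0]]
xf top near [[244.0, 233.0], [286.0, 239.0]]
[626.96836716 -27.13895191  55.189429  ]
[626.96836716 -27.13895191  55.189429  ]
[626.96836716 -27.13895191  55.189429  ]
[626.96836716 -27.13895191  55.189429  ]
```

View pics/s1z.png

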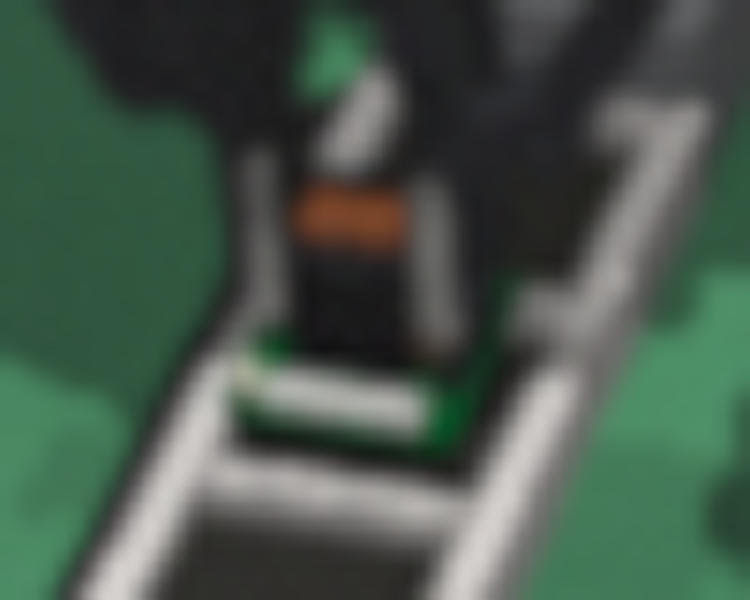

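>>> send_rows:
  moves:
    - [[-0.0018, 0.0003, -0.002, 0, 0, 0, -1], [0, 0, -0.003, 0, 0, 0, -1], [0, 0, -0.003, 0, 0, 0, -1], [0, 0, -0.003, 0, 0, 0, -1], [0, 0, -0.0015, 0, 0, 0, -1], [0, 0, 0, 0, 0, 0, -1], [0, 0, 0, 0, 0, 0, -1]]

```text
clock: 6.8
eef_pos: [624.6, -26.9, 41.7]
tcp_rot: [-3.141, -0.0, 1.504]
contact_force: [0.1, 0.5, -0.8]
opening: 0.279
grasp_force: 21.6
```

>>> send_rows:
  moves:
    - [[0, 0, -0.001, 0, 0, 0, -1], [0, 0, -0.0005, 0, 0, 0, -1], [0, 0, 0, 0, 0, 0, -1], [0, 0, 0, 0, 0, 0, -0.2], [0, 0, 0, 0, 0, 0, -0.2], [0, 0, 0, 0, 0, 0, -0.2], [0, 0, 0, 0, 0, 0, -0.2], [0, 0, 0.02, 0, 0, 0, 0], [0, 0, 0.03, 0, 0, 0, 0.5], [0, 0, 0.03, 0, 0, 0, 1]]

```text
clock: 7.8
eef_pos: [624.1, -26.9, 120.8]
tcp_rot: [-3.14, 0.0, 1.504]
contact_force: [1.1, 0.0, -0.3]
opening: 0.822
grasp_force: 0.0
```

Run:
```python
from h import *
shot("top","t2.png")
a=cv2.imread('pics/raw_top0.png');b=cv2.imread('pics/raw_t2.png')
for n,(x,y) in dict(A=(134,186),B=(175,190)).items():
    print(n,cv2.absdiff(a,b)[y-14:y+14,x-14:x+14].mean())
```

```text
A 15.958758503401361
B 16.145408163265305
```

>>> send_rows:
  moves:
    - [[-0.005, 0.015, 0, 0, 0, -0.02, 1], [-0.01, 0.035, 0, 0, 0, -0.04, 1], [-0.014, 0.045, 0, 0, 0, -0.06, 1], [-0.015, 0.045, 0, 0, 0, -0.06, 1], [-0.015, 0.045, 0, 0, 0, -0.06, 1], [-0.012, 0.04, -0.01, 0, 0, -0.05, 1], [-0.008, 0.025, -0.02, 0, 0, -0.019, 1], [-0.0035, 0.011, -0.02, 0, 0, 0, 1], [0, 0, 0, 0, 0, 0, 1], [0, 0, 0, 0, 0, 0, 1]]

```text
clock: 8.85
eef_pos: [542.0, 233.9, 70.3]
tcp_rot: [-3.141, 0.001, 1.195]
contact_force: [0.8, -0.4, 1.1]
opening: 0.998
grasp_force: 0.0
```

Run:
```python
import cv2
b=cv2.imread('pics/raw_t2.png')
cv2.imwrite('pics/t2.png',cv2.resize(b[150:240,105:225],None,fx=6,fy=6,interpolation=cv2.INTER_CUBIC))
```

```text
(no output)
```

View pics/t2.png

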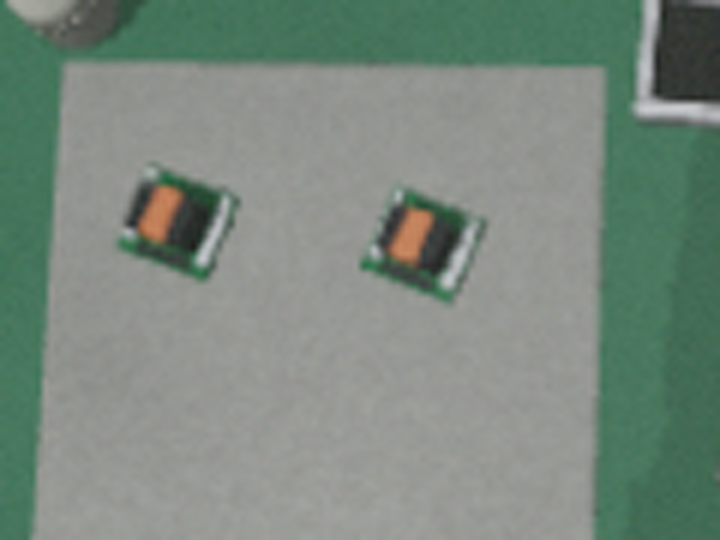

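Boards A and B lie where they were first measured (TL corners (152,163) and (398,186) in the crop match).

>>> send_rows:
  moves:
    - [[-0.0007, 0.0004, -0.02, 0, 0, 0, 1], [0, 0, -0.015, 0, 0, 0, 1], [0, 0, -0.007, 0, 0, 0, 1], [0, 0, 0, 0, 0, 0, 1], [0, 0, 0, 0, 0, 0, -1], [0, 0, 0, 0, 0, 0, -1], [0, 0, 0, 0, 0, 0, -1], [0, 0, 0, 0, 0, 0, -1], [0, 0, 0, 0, 0, 0, -1], [0, 0, 0, 0, 0, 0, -1]]
  grip_force: 20

```text
clock: 9.85
eef_pos: [541.6, 234.7, 28.8]
tcp_rot: [3.141, -0.0, 1.195]
contact_force: [-1.2, -0.3, 5.6]
opening: 0.277
grasp_force: 22.5
```

>>> send_rows:
  moves:
    - [[0, 0, 0.02, 0, 0, 0, -1], [0, 0, 0.03, 0, 0, 0, -1], [0.006, -0.015, 0.025, 0, 0, 0.02, -1], [0.013, -0.03, 0, 0, 0, 0.05, -1], [0.018, -0.04, 0, 0, 0, 0.07, -1], [0.018, -0.04, 0, 0, 0, 0.07, -1], [0.016, -0.036, 0, 0, 0, 0.05, -1], [0.012, -0.027, -0.01, 0, 0, 0.03, -1], [0.005, -0.0115, -0.02, 0, 0, 0.019, -1], [0, 0, 0, 0, 0, 0, -1]]

```text
clock: 10.85
eef_pos: [628.1, 33.1, 70.8]
tcp_rot: [-3.138, 0.001, 1.502]
contact_force: [-0.7, 0.2, -1.6]
opening: 0.275
grasp_force: 21.6
```

>>> send_rows:
  moves:
    - [[0, 0, -0.005, 0, 0, 0, -1], [0, 0, -0.005, 0, 0, 0, -1], [0, 0, -0.005, 0, 0, 0, -1], [0, 0, 0, 0, 0, 0, -1], [0, 0, 0, 0, 0, 0, -1], [0, 0, 0, 0, 0, 0, -1]]

```text
clock: 11.45
eef_pos: [629.5, 35.3, 58.7]
tcp_rot: [3.141, -0.0, 1.504]
contact_force: [-0.5, 0.1, -0.4]
opening: 0.274
grasp_force: 21.6
```

Run:
```python
from h import *
f=shot("side","s2.png",crop=(180,150,250,220),s=8)
s=sense();print(s["eef_pos"],s["tcp_rot"])
```

```text
[629.54311936  35.21622889  58.65886259] [ 3.14108048e+00 -4.61424652e-05  1.50382412e+00]
```

View pics/s2.png

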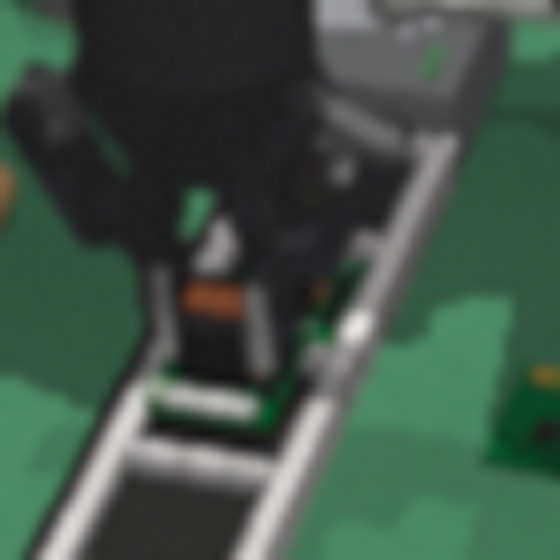

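The board is centred over bay 2 (edge (150,410)–(275,425) between the rails), and board C is seated in bay 3 behind it.

>>> send_rows:
  moves:
    - [[0, 0, -0.006, 0, 0, 0, -1], [0, 0, -0.005, 0, 0, 0, -1], [0, 0, -0.004, 0, 0, 0, -1], [0, 0, -0.0025, 0, 0, 0, -1], [0, 0, -0.001, 0, 0, 0, -1], [0, 0, 0, 0, 0, 0, -1], [0, 0, 0, 0, 0, 0, -1]]

```text
clock: 12.2
eef_pos: [629.0, 34.9, 40.7]
tcp_rot: [-3.141, 0.0, 1.503]
contact_force: [-5.0, -0.2, 12.1]
opening: 0.273
grasp_force: 23.5
```

>>> send_rows:
  moves:
    - [[0, 0, 0.0005, 0, 0, 0, -1], [0, 0, 0, 0, 0, 0, -0.2], [0, 0, 0, 0, 0, 0, -0.2], [0, 0, 0, 0, 0, 0, -0.2], [0, 0, 0, 0, 0, 0, -0.2], [0, 0, 0.02, 0, 0, 0, 0], [0, 0, 0.03, 0, 0, 0, 0.5], [0, 0, 0.03, 0, 0, 0, 1], [0, 0, 0, 0, 0, 0, 1], [0, 0, 0, 0, 0, 0, 1]]

```text
clock: 13.2
eef_pos: [629.7, 35.0, 120.9]
tcp_rot: [3.14, -0.0, 1.504]
contact_force: [-0.4, -0.2, -0.4]
opening: 1.001
grasp_force: 0.0
```

Run:
```python
from h import *
shot("top","t3.png")
a=cv2.imread('pics/raw_t2.png');b=cv2.imread('pics/raw_t3.png')
print(cv2.absdiff(a,b)[170:204,118:150].mean(),sense()["eef_pos"])
```

```text
1.7784926470588236 [628.99196754  35.02772443 119.85515797]
```

>>> send_rows:
  moves:
    - [[-0.005, 0.02, 0, 0, 0, -0.02, 1], [-0.01, 0.04, 0, 0, 0, -0.04, 1], [-0.011, 0.046, 0, 0, 0, -0.04, 1], [-0.011, 0.046, 0, 0, 0, -0.04, 1], [-0.011, 0.046, 0, 0, 0, -0.04, 1], [-0.011, 0.046, 0, 0, 0, -0.04, 1], [-0.01, 0.04, -0.01, 0, 0, -0.03, 1], [-0.007, 0.025, -0.02, 0, 0, -0.019, 1], [-0.0026, 0.0109, -0.02, 0, 0, 0, 1], [0, 0, 0, 0, 0, 0, 1]]

```text
clock: 14.25
eef_pos: [547.7, 355.0, 66.1]
tcp_rot: [-3.137, 0.005, 1.237]
contact_force: [0.2, -0.7, -0.8]
opening: 1.001
grasp_force: 0.0
```

>>> send_rows:
  moves:
    - [[0, 0, -0.01, 0, 0, 0, 1], [0, 0, -0.01, 0, 0, 0, 1], [0, 0, 0, 0, 0, 0, 1], [0, 0, 0, 0, 0, 0, 1], [0, 0, 0, 0, 0, 0, 1]]

```text
clock: 14.75
eef_pos: [551.4, 354.7, 51.0]
tcp_rot: [3.141, -0.001, 1.234]
contact_force: [-0.3, -0.3, -0.1]
opening: 0.999
grasp_force: 0.0
```

>>> send_rows:
  moves:
    - [[0, 0, -0.01, 0, 0, 0, 1], [0, 0, -0.008, 0, 0, 0, 1], [0, 0, -0.004, 0, 0, 0, 1], [0, 0, 0, 0, 0, 0, 1], [0, 0, 0, 0, 0, 0, -1], [0, 0, 0, 0, 0, 0, -1], [0, 0, 0, 0, 0, 0, -1], [0, 0, 0, 0, 0, 0, -1], [0, 0, 0, 0, 0, 0, -1], [0, 0, 0, 0, 0, 0, -1]]
  grip_force: 20

```text
clock: 15.75
eef_pos: [551.0, 355.1, 28.7]
tcp_rot: [3.141, -0.0, 1.235]
contact_force: [0.9, -1.4, 2.4]
opening: 0.276
grasp_force: 22.2
```

>>> send_rows:
  moves:
    - [[0, 0, 0.02, 0, 0, 0, -1], [0, 0, 0.03, 0, 0, 0, -1], [0.005, -0.015, 0.025, 0, 0, 0.02, -1], [0.01, -0.034, 0, 0, 0, 0.04, -1], [0.014, -0.046, 0, 0, 0, 0.05, -1], [0.015, -0.047, 0, 0, 0, 0.055, -1], [0.014, -0.047, 0, 0, 0, 0.05, -1], [0.013, -0.04, 0, 0, 0, 0.03, -1], [0.0085, -0.02, -0.01, 0, 0, 0.024, -1], [0.003, -0.01, -0.02, 0, 0, 0, -1]]

```text
clock: 16.75
eef_pos: [635.2, 93.5, 74.4]
tcp_rot: [3.138, -0.0, 1.502]
contact_force: [0.1, 0.3, -1.1]
opening: 0.276
grasp_force: 21.7
```

>>> send_rows:
  moves:
    - [[0, 0, -0.007, 0, 0, 0, -1], [0, 0, -0.008, 0, 0, 0, -1], [0, 0, 0, 0, 0, 0, -1], [0, 0, 0, 0, 0, 0, -1], [0, 0, 0, 0, 0, 0, -1], [0, 0, 0, 0, 0, 0, -1]]

```text
clock: 17.35
eef_pos: [633.6, 96.5, 59.0]
tcp_rot: [3.141, -0.0, 1.504]
contact_force: [-0.1, 0.1, -1.3]
opening: 0.279
grasp_force: 21.6
```

On target at bay 1 (633.5, 95.9). Lowering and releasing.

>>> send_rows:
  moves:
    - [[0, -0.0005, -0.006, 0, 0, 0, -1], [0, 0, -0.005, 0, 0, 0, -1], [0, 0, -0.004, 0, 0, 0, -1], [0, 0, -0.0025, 0, 0, 0, -1], [0, 0, -0.0005, 0, 0, 0, -1], [0, 0, 0, 0, 0, 0, -1], [0, 0, 0, 0, 0, 0, -1]]

```text
clock: 18.05
eef_pos: [632.9, 95.3, 40.6]
tcp_rot: [-3.141, 0.0, 1.503]
contact_force: [-4.0, -0.1, 5.0]
opening: 0.276
grasp_force: 22.6
```

>>> send_rows:
  moves:
    - [[0, 0, 0, 0, 0, 0, -0.2], [0, 0, 0, 0, 0, 0, -0.2], [0, 0, 0, 0, 0, 0, -0.2], [0, 0, 0, 0, 0, 0, -0.2], [0, 0, 0.02, 0, 0, 0, 0], [0, 0, 0.03, 0, 0, 0, 0], [0, 0, 0.04, 0, 0, 0, -1], [-0.03, 0, 0.04, 0, 0, 0, -1], [-0.04, 0, 0, 0, 0, 0, -1], [-0.04, 0, 0, 0, 0, 0, -1]]

```text
clock: 19.05
eef_pos: [523.0, 95.5, 171.7]
tcp_rot: [3.139, -0.001, 1.503]
contact_force: [-0.1, 0.2, -0.9]
opening: -0.001
grasp_force: 0.0
```

>>> send_rows:
  moves:
    - [[0.004, -0.02, 0, 0, 0, 0, -1], [0.005, -0.04, 0, 0, 0, 0, -1], [0.005, -0.046, 0, 0, 0, 0, -1], [0.005, -0.046, -0.01, 0, 0, 0, -1], [0.005, -0.035, -0.02, 0, 0, 0, -1], [0.005, -0.02, -0.03, 0, 0, 0, -1], [0.002, -0.01, -0.02, 0, 0, 0, -1], [0, 0, -0.015, 0, 0, 0, -1], [0, 0, 0, 0, 0, 0, -1], [0, 0, 0, 0, 0, 0, -1]]

```text
clock: 20.05
eef_pos: [554.3, -120.9, 75.6]
tcp_rot: [-3.141, -0.0, 1.504]
contact_force: [-0.2, 0.2, 0.1]
opening: -0.003
grasp_force: 0.0
```

Run:
```python
from h import *
shot("side","s3.png");shot("top","t4.png")
a=cv2.imread('pics/raw_s3.png')[125:240,175:275];b=cv2.imread('pics/raw_t4.png')[135:195,205:335]
A=cv2.resize(a,None,fx=4,fy=4,interpolation=cv2.INTER_CUBIC);B=cv2.resize(b,None,fx=3,fy=3,interpolation=cv2.INTER_CUBIC)
c=np.zeros((460,800,3),np.uint8);c[:,:400]=A;c[:180,405:795]=B
cv2.imwrite('pics/m1.png',c);print(sense()["eef_pos"])
```

```text
[ 554.95215628 -120.96947775   76.40859978]
```

View pics/m1.png

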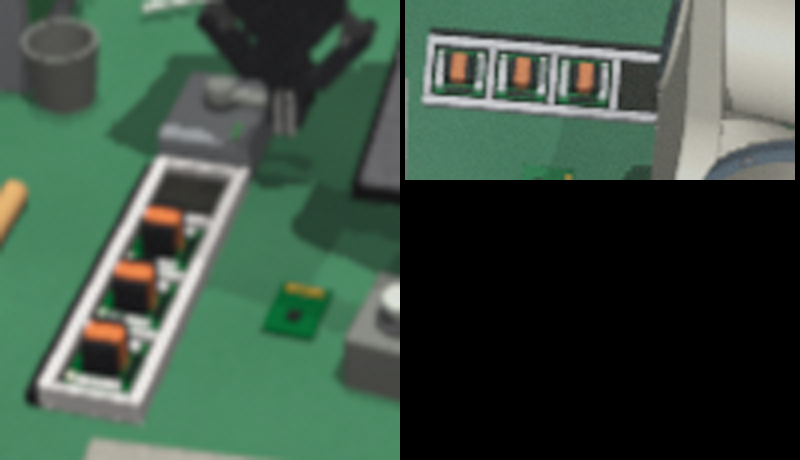

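All three boards sit in bays 3, 2 and 1 (orange bands at (163,215), (133,272), (105,333)), and the closed fingertips are just left of the knob.

>>> send_rows:
  moves:
    - [[-0.001, -0.01, 0, 0, 0, 0, -1], [-0.001, -0.01, 0, 0, 0, 0, -1], [-0.0014, -0.0066, 0, 0, 0, 0.1, -1], [-0.0014, -0.0066, 0, 0, 0, 0.1, -1], [-0.0014, -0.0066, 0, 0, 0, 0.1, -1], [0.0006, -0.0067, 0, 0, 0, 0.1, -1], [0.0006, -0.0067, 0, 0, 0, 0.1, -1], [0.0006, -0.0067, 0, 0, 0, 0.1, -1], [0, 0, 0, 0, 0, 0, -1], [0, 0, 0, 0, 0, 0, -1]]

```text
clock: 21.15
eef_pos: [549.4, -181.8, 75.5]
tcp_rot: [-3.141, -0.001, 2.1]
contact_force: [-1.9, 1.7, 2.2]
opening: 0.003
grasp_force: 1.2
```

>>> send_rows:
  moves:
    - [[0.0026, -0.0063, 0, 0, 0, 0.1, -1], [0.0026, -0.0063, 0, 0, 0, 0.1, -1], [0.0026, -0.0063, 0, 0, 0, 0.1, -1], [0.0043, -0.0052, 0, 0, 0, 0.1, -1], [0.0043, -0.0052, 0, 0, 0, 0.1, -1], [0, 0, 0, 0, 0, 0, -1], [0, 0, 0, 0, 0, 0, -1]]

```text
clock: 21.85
eef_pos: [565.6, -210.6, 75.1]
tcp_rot: [-3.141, -0.001, 2.599]
contact_force: [-5.0, 0.1, 0.2]
opening: -0.003
grasp_force: 1.7
```

Run:
```python
from h import *
shot("side","s4.png",crop=(190,110,270,170),s=8);shot("top","t5.png")
a=cv2.imread('pics/s4.png');b=cv2.resize(cv2.imread('pics/raw_t5.png')[135:195,275:335],None,fx=4,fy=4)
c=np.zeros((480,800,3),np.uint8);c[:,:640]=a;c[:160,640:800]=b[:160,:160]
cv2.imwrite('pics/m2.png',c);s=sense();print(s["eef_pos"],s["tcp_rot"],s["contact_force"])
```

```text
[ 565.64026514 -210.44309735   75.2078607 ] [-3.14135486e+00 -8.98105083e-04  2.60069829e+00] [-4.87785194  0.645923   -0.18929898]
```

View pics/m2.png

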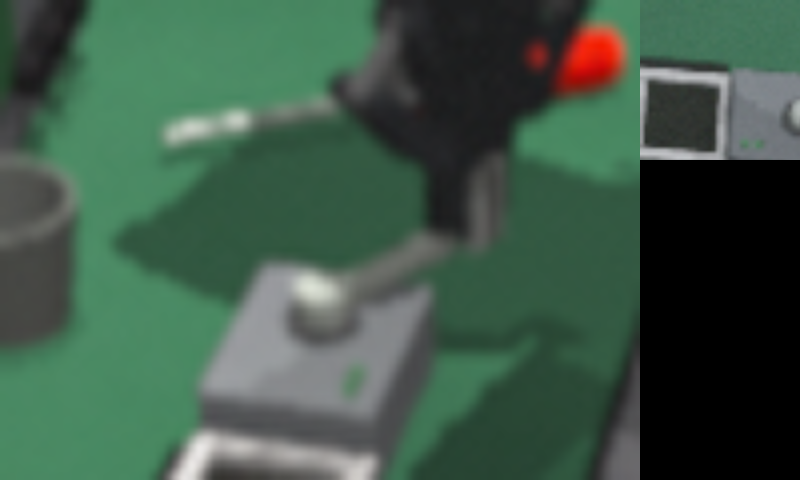

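The side view shows the lever swung with the fingers behind the knob at (470,230), roughly 1.0–1.1 rad. I'll push on to the stop, watching the force.

>>> send_rows:
  moves:
    - [[0.0043, -0.0045, 0, 0, 0, 0.05, -1], [0, 0, 0, 0, 0, 0, -1], [0, 0, 0, 0, 0, 0, -1]]

```text
clock: 22.25
eef_pos: [570.4, -214.9, 75.2]
tcp_rot: [3.141, -0.0, 2.651]
contact_force: [-3.2, 1.4, 0.6]
opening: -0.001
grasp_force: 1.6
```

>>> send_rows:
  moves:
    - [[0.0018, -0.001, 0, 0, 0, 0, -1], [0, 0, 0, 0, 0, 0, -1], [0, 0, 0, 0, 0, 0, -1]]

```text
clock: 22.55
eef_pos: [572.3, -216.2, 75.3]
tcp_rot: [-3.142, -0.0, 2.653]
contact_force: [-3.9, -0.1, 0.3]
opening: 0.004
grasp_force: 1.7
```

>>> send_rows:
  moves:
    - [[0.0018, -0.001, 0, 0, 0, 0, -1], [0, 0, 0, 0, 0, 0, -1], [0, 0, 0, 0, 0, 0, -1]]

```text
clock: 22.85
eef_pos: [573.5, -217.0, 75.2]
tcp_rot: [-3.141, -0.002, 2.653]
contact_force: [-5.7, 2.0, 1.7]
opening: 0.0
grasp_force: 3.1
```

>>> send_rows:
  moves:
    - [[0.0018, -0.001, 0, 0, 0, 0, -1], [0, 0, 0, 0, 0, 0, -1], [0, 0, 0, 0, 0, 0, -1]]

```text
clock: 23.15
eef_pos: [573.9, -217.3, 75.1]
tcp_rot: [-3.141, -0.005, 2.653]
contact_force: [-11.1, 5.4, 6.3]
opening: 0.004
grasp_force: 6.0
```

>>> send_rows:
  moves:
    - [[0.0018, -0.001, 0, 0, 0, 0, -1], [0, 0, 0, 0, 0, 0, -1], [0, 0, 0, 0, 0, 0, -1]]

```text
clock: 23.45
eef_pos: [574.2, -217.6, 74.9]
tcp_rot: [-3.141, -0.008, 2.653]
contact_force: [-16.7, 6.5, 10.8]
opening: 0.001
grasp_force: 8.9
```

The force is climbing while the position stalls, so the lever is at its stop. I'll hold for 1 s, then back off.

>>> send_rows:
  moves:
    - [[0, 0, 0, 0, 0, 0, -1], [0, 0, 0, 0, 0, 0, -1], [0, 0, 0, 0, 0, 0, -1], [0, 0, 0, 0, 0, 0, -1], [0, 0, 0, 0, 0, 0, -1], [0, 0, 0, 0, 0, 0, -1], [0, 0, 0, 0, 0, 0, -1], [0, 0, 0, 0, 0, 0, -1], [0, 0, 0, 0, 0, 0, -1], [0, 0, 0, 0, 0, 0, -1]]

```text
clock: 24.45
eef_pos: [574.3, -217.6, 74.9]
tcp_rot: [-3.141, -0.008, 2.653]
contact_force: [-16.7, 7.0, 11.2]
opening: 0.001
grasp_force: 8.9
```

>>> send_rows:
  moves:
    - [[-0.0072, 0.004, 0, 0, 0, -0.05, -1], [-0.0086, 0.0097, 0, 0, 0, -0.1, -1], [-0.0052, 0.0126, 0, 0, 0, -0.14, -1], [-0.0026, 0.0063, 0, 0, 0, -0.14, -1], [-0.0012, 0.0134, 0, 0, 0, -0.14, -1], [-0.0006, 0.0067, 0, 0, 0, -0.14, -1], [0.0014, 0.0066, 0, 0, 0, -0.14, -1], [0.0014, 0.0132, 0, 0, 0, -0.14, -1], [0.001, 0.02, 0, 0, 0, -0.14, -1], [0.001, 0.03, 0, 0, 0, -0.03, -1]]

```text
clock: 25.45
eef_pos: [559.0, -97.1, 76.0]
tcp_rot: [3.138, 0.0, 1.487]
contact_force: [0.4, 0.6, 1.0]
opening: -0.001
grasp_force: 0.0
```

>>> send_rows:
  moves:
    - [[0, 0.04, 0, 0, 0, 0, -1], [0, 0.04, 0, 0, 0, 0, -1], [-0.02, 0.04, 0.01, 0, 0, 0, -1], [-0.03, 0.03, 0.02, 0, 0, 0, -1], [-0.03, 0, 0, 0, 0, 0, -1], [0, 0, 0, 0, 0, 0, -1], [0, 0, 0, 0, 0, 0, -1], [0, 0, 0, 0, 0, 0, -1]]

```text
clock: 26.25
eef_pos: [479.1, 53.2, 105.8]
tcp_rot: [3.139, -0.001, 1.493]
contact_force: [0.2, 0.1, -0.2]
opening: 0.001
grasp_force: 0.0
```

>>> send_rows:
  moves:
    - [[-0.0157, 0.0014, 0, 0, 0, 0, -1], [-0.016, 0.0014, 0, 0, 0, 0, -1], [0, 0, -0.005, 0, 0, 0, -1], [0, 0, -0.005, 0, 0, 0, -1], [0, 0, 0, 0, 0, 0, -1], [0, 0, 0, 0, 0, 0, -1], [0, 0, 0, 0, 0, 0, -1]]

```text
clock: 26.95
eef_pos: [446.1, 56.0, 95.3]
tcp_rot: [3.141, -0.0, 1.493]
contact_force: [0.0, -1.2, 0.3]
opening: 0.003
grasp_force: 0.0
```

Run:
```python
from h import *
shot("top","t6.png");shot("side","s5.png")
a=cv2.imread('pics/raw_top0.png');b=cv2.imread('pics/raw_t6.png')
print(cv2.absdiff(a,b)[160:192,300:335].mean())
A=cv2.resize(b[135:200,205:335],None,fx=3,fy=3,interpolation=cv2.INTER_CUBIC)
B=cv2.resize(cv2.imread('pics/raw_s5.png')[120:240,190:320],None,fx=3,fy=3,interpolation=cv2.INTER_CUBIC)
c=np.zeros((360,800,3),np.uint8);c[:195,:390]=A;c[:,400:790]=B
cv2.imwrite('pics/m3.png',c);print(sense()["eef_pos"])
```

```text
7.338095238095238
[445.83293859  56.02611467  95.3851129 ]
```

View pics/m3.png

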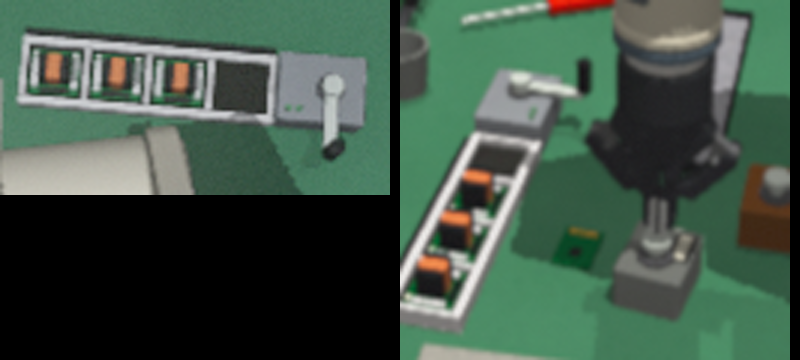

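The lever is back at rest with the knob at (333,150), the boards are seated, and the fingertips are over the grey counter's cap at (657,238). Pressing the plunger.

>>> send_rows:
  moves:
    - [[0, 0, -0.008, 0, 0, 0, -1], [0, 0, -0.004, 0, 0, 0, -1], [0, 0, -0.004, 0, 0, 0, -1], [0, 0, -0.003, 0, 0, 0, -1], [0, 0, -0.002, 0, 0, 0, -1], [0, 0, -0.001, 0, 0, 0, -1], [0, 0, 0, 0, 0, 0, -1], [0, 0, 0, 0, 0, 0, -1]]

```text
clock: 27.85
eef_pos: [445.5, 56.0, 73.4]
tcp_rot: [3.142, -0.0, 1.494]
contact_force: [-0.8, 0.3, 4.9]
opening: -0.004
grasp_force: 2.6
```

>>> send_rows:
  moves:
    - [[0, 0, -0.001, 0, 0, 0, -1], [0, 0, 0, 0, 0, 0, -1], [0, 0, 0, 0, 0, 0, -1]]

```text
clock: 28.15
eef_pos: [445.5, 56.0, 72.5]
tcp_rot: [3.141, -0.0, 1.494]
contact_force: [-0.3, -0.0, 5.0]
opening: -0.001
grasp_force: 2.8
```

>>> send_rows:
  moves:
    - [[0, 0, -0.001, 0, 0, 0, -1], [0, 0, 0, 0, 0, 0, -1], [0, 0, 0, 0, 0, 0, -1]]

```text
clock: 28.45
eef_pos: [445.6, 56.1, 71.9]
tcp_rot: [3.141, -0.0, 1.494]
contact_force: [-2.1, 0.1, 14.5]
opening: -0.002
grasp_force: 7.0
```

>>> send_rows:
  moves:
    - [[0, 0, -0.001, 0, 0, 0, -1], [0, 0, 0, 0, 0, 0, -1], [0, 0, 0, 0, 0, 0, -1]]

```text
clock: 28.75
eef_pos: [445.7, 56.1, 71.7]
tcp_rot: [3.141, -0.0, 1.494]
contact_force: [-7.0, -0.9, 29.2]
opening: 0.0
grasp_force: 14.7
```

>>> send_rows:
  moves:
    - [[0, 0, -0.001, 0, 0, 0, -1], [0, 0, 0, 0, 0, 0, -1], [0, 0, 0, 0, 0, 0, -1]]

```text
clock: 29.05
eef_pos: [445.8, 56.1, 71.5]
tcp_rot: [3.141, -0.0, 1.494]
contact_force: [-10.2, -1.9, 43.6]
opening: -0.005
grasp_force: 22.3
```

>>> send_rows:
  moves:
    - [[0, 0, 0.01, 0, 0, 0, -1], [0, 0, 0.02, 0, 0, 0, -1], [0, 0, 0.03, 0, 0, 0, -1], [0.02, -0.01, 0, 0, 0, 0.01, 1], [0.035, -0.016, 0, 0, 0, 0, 1], [0.04, -0.018, 0, 0, 0, 0, 1], [0.04, -0.018, 0, 0, 0, 0, 1], [0.03, -0.014, 0, 0, 0, 0, 1], [0.0135, -0.007, 0, 0, 0, 0, 1], [0, 0, 0, 0, 0, 0, 1]]

```text
clock: 30.05
eef_pos: [625.5, -27.9, 128.8]
tcp_rot: [3.141, 0.0, 1.503]
contact_force: [-0.1, 0.3, 0.0]
opening: 1.001
grasp_force: 0.0
```

Run:
```python
from h import *
shot("side","s6.png")
a=cv2.imread('pics/raw_s5.png');b=cv2.imread('pics/raw_s6.png')
f=np.load('side.npz')
for n,X in dict(b1=(633,95,28),b2=(629,35,28),b3=(625,-26,28),plg=(447,56,60)).items():
    x,y=p("side",X)[0].astype(int);print(n,x,y,cv2.absdiff(a,b)[y-8:y+10,x-9:x+9].mean())
    h=[cv2.inRange(cv2.cvtColor(i[y-18:y+18,x-16:x+16],cv2.COLOR_BGR2HSV),(3,120,100),(18,255,255)) for i in(a,b)]
    print([np.argwhere(k).mean(0).round(1) if k.any() else None for k in h])
print(sense()["eef_pos"],sense()["tcp_rot"])
```

```text
b1 200 211 6.842592592592593
[array([10.6, 19.9]), array([11. , 19.8])]
b2 208 196 10.342592592592593
[array([18. , 15.3]), array([17.8, 15.5])]
b3 215 181 16.646090534979425
[array([23.4, 12.8]), array([22.8, 13.2])]
plg 275 199 22.848765432098766
[None, None]
[623.81556001 -27.30677164 128.59838134] [-3.14051230e+00 -1.42924372e-05  1.50279350e+00]
```

>>> send_rows:
  moves:
    - [[0, 0, -0.03, 0, 0, 0, 1], [0, 0, -0.03, 0, 0, 0, 1], [0, 0, -0.018, 0, 0, 0, 1], [0, 0, -0.007, 0, 0, 0, 1], [0, 0, -0.002, 0, 0, 0, 1], [0, 0, 0, 0, 0, 0, 1], [0, 0, 0, 0, 0, 0, 1]]

```text
clock: 30.8
eef_pos: [624.6, -26.9, 43.5]
tcp_rot: [3.14, -0.0, 1.504]
contact_force: [0.2, -0.6, -0.6]
opening: 1.004
grasp_force: 0.0
```

>>> send_rows:
  moves:
    - [[0, 0, 0, 0, 0, 0, -1], [0, 0, 0, 0, 0, 0, -1], [0, 0, 0, 0, 0, 0, -1], [0, 0, 0, 0, 0, 0, -1], [0, 0, 0, 0, 0, 0, -1], [0, 0, 0, 0, 0, 0, -1], [0, 0, 0, 0, 0, 0, -1]]
  grip_force: 20

```text
clock: 31.5
eef_pos: [624.1, -27.0, 42.5]
tcp_rot: [3.141, 0.0, 1.504]
contact_force: [-0.8, -0.6, 4.9]
opening: 0.279
grasp_force: 22.3
```

>>> send_rows:
  moves:
    - [[0, 0, 0.02, 0, 0, 0, -1], [0, 0, 0.04, 0, 0, 0, -1], [0, 0, 0.045, 0, 0, 0, -1], [-0.01, -0.02, 0.005, 0, 0, 0, -1], [-0.02, -0.038, 0, 0, 0, 0, -1], [-0.022, -0.042, 0, 0, 0, 0, -1], [-0.022, -0.042, 0, 0, 0, 0.01, -1], [-0.022, -0.042, 0, 0, 0, 0.016, -1], [-0.022, -0.042, 0, 0, 0, 0, -1], [-0.022, -0.042, 0, 0, 0, 0, -1]]

```text
clock: 32.5
eef_pos: [482.7, -296.4, 152.1]
tcp_rot: [-3.141, -0.0, 1.53]
contact_force: [0.5, -0.8, -1.0]
opening: 0.277
grasp_force: 21.8
```

>>> send_rows:
  moves:
    - [[-0.02, -0.038, 0, 0, 0, 0, -1], [-0.01, -0.02, -0.02, 0, 0, 0, -1], [-0.004, -0.0087, -0.03, 0, 0, 0, -1], [0, 0, -0.03, 0, 0, 0, -1], [0, 0, -0.015, 0, 0, 0, -1], [0, 0, -0.005, 0, 0, 0, -1], [0, 0, 0, 0, 0, 0, -1], [0, 0, 0, 0, 0, 0, -1], [0, 0, 0, 0, 0, 0, -1]]

```text
clock: 33.4
eef_pos: [450.9, -362.0, 53.6]
tcp_rot: [3.14, 0.001, 1.53]
contact_force: [1.0, 0.1, -0.4]
opening: 0.279
grasp_force: 21.7
```

Lower to about 37 and release.

>>> send_rows:
  moves:
    - [[0, 0, -0.007, 0, 0, 0, -1], [0, 0, -0.005, 0, 0, 0, -1], [0, 0, -0.003, 0, 0, 0, -1], [0, 0, -0.001, 0, 0, 0, -1], [0, 0, 0, 0, 0, 0, -1], [0, 0, 0, 0, 0, 0, -1]]

```text
clock: 34.0
eef_pos: [449.8, -361.5, 36.5]
tcp_rot: [-3.141, -0.0, 1.53]
contact_force: [-1.1, 1.8, 6.0]
opening: 0.27
grasp_force: 22.6
```

>>> send_rows:
  moves:
    - [[0, 0, 0, 0, 0, 0, -0.2], [0, 0, 0, 0, 0, 0, -0.2], [0, 0, 0, 0, 0, 0, -0.2], [0, 0, 0, 0, 0, 0, -0.2], [0, 0, 0.02, 0, 0, 0, 0], [0, 0, 0.04, 0, 0, 0, 0.5], [0, 0, 0.045, 0, 0, 0, 1], [0.02, 0.04, 0, 0, 0, 0, 1], [0.022, 0.044, 0, 0, 0, 0, 1], [0.022, 0.044, 0, 0, 0, -0.026, 1]]

```text
clock: 35.0
eef_pos: [514.6, -232.7, 141.9]
tcp_rot: [3.14, 0.0, 1.502]
contact_force: [0.5, -1.1, -0.3]
opening: 1.001
grasp_force: 0.0
```

>>> send_rows:
  moves:
    - [[0.022, 0.044, 0, 0, 0, 0, 1], [0.022, 0.044, 0, 0, 0, 0, 1], [0.022, 0.044, 0, 0, 0, 0, 1], [0.022, 0.044, 0, 0, 0, 0, 1], [0.018, 0.044, 0, 0, 0, 0, 1], [0.006, 0.03, 0, 0, 0, 0, 1], [0.002, 0.019, 0, 0, 0, 0, 1], [0, 0, 0, 0, 0, 0, 1], [0, 0, 0, 0, 0, 0, 1]]

```text
clock: 35.9
eef_pos: [627.8, 35.4, 141.1]
tcp_rot: [-3.141, 0.0, 1.505]
contact_force: [0.1, 0.1, -0.0]
opening: 1.002
grasp_force: 0.0
```

>>> send_rows:
  moves:
    - [[0.001, -0.0005, -0.035, 0, 0, 0, 1], [0, 0, -0.035, 0, 0, 0, 1], [0, 0, -0.018, 0, 0, 0, 1], [0, 0, -0.008, 0, 0, 0, 1], [0, 0, -0.003, 0, 0, 0, 1], [0, 0, 0, 0, 0, 0, 1], [0, 0, 0, 0, 0, 0, 1]]

```text
clock: 36.6
eef_pos: [629.8, 34.6, 43.5]
tcp_rot: [3.14, -0.0, 1.503]
contact_force: [-0.2, -0.4, 0.9]
opening: 1.001
grasp_force: 0.0
```

>>> send_rows:
  moves:
    - [[0, 0, 0, 0, 0, 0, -1], [0, 0, 0, 0, 0, 0, -1], [0, 0, 0, 0, 0, 0, -1], [0, 0, 0, 0, 0, 0, -1], [0, 0, 0, 0, 0, 0, -1], [0, 0, 0, 0, 0, 0, -1], [0, 0, 0, 0, 0, 0, -1]]
  grip_force: 20

```text
clock: 37.3
eef_pos: [629.2, 34.9, 42.6]
tcp_rot: [3.141, -0.0, 1.504]
contact_force: [0.3, -0.3, 3.7]
opening: 0.273
grasp_force: 22.0
```

>>> send_rows:
  moves:
    - [[0, 0, 0.02, 0, 0, 0, -1], [0, 0, 0.04, 0, 0, 0, -1], [0, 0, 0.045, 0, 0, 0, -1], [-0.01, -0.02, 0.005, 0, 0, 0, -1], [-0.02, -0.038, 0, 0, 0, 0, -1], [-0.022, -0.041, 0, 0, 0, 0, -1], [-0.022, -0.041, 0, 0, 0, 0.01, -1], [-0.022, -0.041, 0, 0, 0, 0.016, -1], [-0.022, -0.041, 0, 0, 0, 0, -1], [-0.022, -0.041, 0, 0, 0, 0, -1]]

```text
clock: 38.3
eef_pos: [487.6, -229.5, 152.1]
tcp_rot: [-3.141, -0.0, 1.53]
contact_force: [0.6, -0.4, -1.2]
opening: 0.275
grasp_force: 21.4
```

>>> send_rows:
  moves:
    - [[-0.02, -0.037, 0, 0, 0, 0, -1], [-0.012, -0.02, -0.02, 0, 0, 0, -1], [-0.0043, -0.0087, -0.03, 0, 0, 0, -1], [0, 0, -0.03, 0, 0, 0, -1], [0, 0, -0.015, 0, 0, 0, -1], [0, 0, -0.005, 0, 0, 0, -1], [0, 0, 0, 0, 0, 0, -1], [0, 0, 0, 0, 0, 0, -1], [0, 0, 0, 0, 0, 0, -1]]

```text
clock: 39.2
eef_pos: [453.4, -294.2, 53.3]
tcp_rot: [3.14, 0.001, 1.53]
contact_force: [-0.3, 0.5, -1.2]
opening: 0.277
grasp_force: 21.3
```

>>> send_rows:
  moves:
    - [[0, 0, -0.007, 0, 0, 0, -1], [0, 0, -0.005, 0, 0, 0, -1], [0, 0, -0.003, 0, 0, 0, -1], [0, 0, -0.001, 0, 0, 0, -1], [0, 0, 0, 0, 0, 0, -1], [0, 0, 0, 0, 0, 0, -1]]

```text
clock: 39.8
eef_pos: [452.5, -293.7, 36.5]
tcp_rot: [-3.141, -0.0, 1.53]
contact_force: [-2.4, 1.0, 6.4]
opening: 0.277
grasp_force: 22.2
```

>>> send_rows:
  moves:
    - [[0, 0, 0, 0, 0, 0, -0.2], [0, 0, 0, 0, 0, 0, -0.2], [0, 0, 0, 0, 0, 0, -0.2], [0, 0, 0, 0, 0, 0, -0.2], [0, 0, 0.02, 0, 0, 0, 0], [0, 0, 0.04, 0, 0, 0, 0.5], [0, 0, 0.045, 0, 0, 0, 1], [0.02, 0.04, 0, 0, 0, 0, 1], [0.021, 0.045, 0, 0, 0, 0, 1], [0.021, 0.045, 0, 0, 0, -0.026, 1]]

```text
clock: 40.8
eef_pos: [515.4, -162.9, 142.0]
tcp_rot: [3.14, 0.0, 1.502]
contact_force: [0.4, -0.9, -0.8]
opening: 1.001
grasp_force: 0.0
```

>>> send_rows:
  moves:
    - [[0.021, 0.045, 0, 0, 0, 0, 1], [0.021, 0.045, 0, 0, 0, 0, 1], [0.021, 0.045, 0, 0, 0, 0, 1], [0.021, 0.045, 0, 0, 0, 0, 1], [0.02, 0.044, 0, 0, 0, 0, 1], [0.01, 0.025, 0, 0, 0, 0, 1], [0.004, 0.0105, 0, 0, 0, 0, 1], [0, 0, 0, 0, 0, 0, 1], [0, 0, 0, 0, 0, 0, 1]]

```text
clock: 41.7
eef_pos: [632.0, 94.6, 141.0]
tcp_rot: [-3.141, 0.001, 1.504]
contact_force: [-0.5, -0.3, 0.1]
opening: 1.004
grasp_force: 0.0
```

Run:
```python
from h import *
shot("side","s7.png");b=cv2.imread('pics/raw_s7.png')
x,y=200,211
h=cv2.inRange(cv2.cvtColor(b[y-18:y+18,x-16:x+16],cv2.COLOR_BGR2HSV),(3,120,100),(18,255,255));print(np.argwhere(h).mean(0),h.any())
print(sense()["eef_pos"])
```

```text
[15.17241379 17.70689655] True
[632.00238489  94.23977532 141.14842158]
```

Run:
```python
import cv2,numpy as np
for n in("s5","s6","s7"):
    b=cv2.imread(f'pics/raw_{n}.png')[201:222,188:216]
    h=cv2.inRange(cv2.cvtColor(b,cv2.COLOR_BGR2HSV),(3,120,100),(18,255,255));print(n,np.argwhere(h).mean(0),(h>0).sum())
```

```text
s5 [ 7.14545455 13.38181818] 55
s6 [ 7.14035088 13.56140351] 57
s7 [ 7.17241379 13.70689655] 58
```

>>> send_rows:
  moves:
    - [[0.001, 0.0008, -0.03, 0, 0, 0, 1], [0, 0, -0.03, 0, 0, 0, 1], [0, 0, 0, 0, 0, 0, 1]]

```text
clock: 42.05
eef_pos: [630.5, 94.4, 77.9]
tcp_rot: [-3.135, 0.002, 1.502]
contact_force: [0.1, -0.3, -0.9]
opening: 1.002
grasp_force: 0.0
```

Board A hasn't moved. Descending (about 37 mm left) and gripping.

>>> send_rows:
  moves:
    - [[0, 0, -0.015, 0, 0, 0, 1], [0, 0, -0.015, 0, 0, 0, 1], [0, 0, -0.007, 0, 0, 0, 1], [0, 0, 0, 0, 0, 0, 1], [0, 0, 0, 0, 0, 0, 1], [0, 0, 0, 0, 0, 0, 1]]

```text
clock: 42.65
eef_pos: [634.2, 96.6, 45.0]
tcp_rot: [3.141, -0.0, 1.504]
contact_force: [-0.3, -0.3, -0.1]
opening: 0.997
grasp_force: 0.0
```

>>> send_rows:
  moves:
    - [[0, 0, 0, 0, 0, 0, -1], [0, 0, 0, 0, 0, 0, -1], [0, 0, 0, 0, 0, 0, -1], [0, 0, 0, 0, 0, 0, -1], [0, 0, 0, 0, 0, 0, -1], [0, 0, 0, 0, 0, 0, -1], [0, 0, 0, 0, 0, 0, -1]]
  grip_force: 20

```text
clock: 43.35
eef_pos: [633.9, 96.5, 44.5]
tcp_rot: [3.141, -0.0, 1.504]
contact_force: [0.5, 0.4, 2.6]
opening: 0.271
grasp_force: 22.0
```

>>> send_rows:
  moves:
    - [[0, 0, 0.02, 0, 0, 0, -1], [0, 0, 0.04, 0, 0, 0, -1], [0, 0, 0.045, 0, 0, 0, -1], [-0.01, -0.018, 0.005, 0, 0, 0, -1], [-0.022, -0.038, 0, 0, 0, 0, -1], [-0.022, -0.04, 0, 0, 0, 0, -1], [-0.022, -0.04, 0, 0, 0, 0.01, -1], [-0.022, -0.04, 0, 0, 0, 0.016, -1], [-0.022, -0.04, 0, 0, 0, 0, -1], [-0.022, -0.04, 0, 0, 0, 0, -1]]

```text
clock: 44.35
eef_pos: [489.6, -160.9, 153.6]
tcp_rot: [-3.14, -0.0, 1.53]
contact_force: [1.2, -0.2, -1.0]
opening: 0.274
grasp_force: 21.6
```

>>> send_rows:
  moves:
    - [[-0.02, -0.037, 0, 0, 0, 0, -1], [-0.012, -0.02, -0.02, 0, 0, 0, -1], [-0.004, -0.009, -0.03, 0, 0, 0, -1], [0, 0, -0.03, 0, 0, 0, -1], [0, 0, -0.015, 0, 0, 0, -1], [0, 0, -0.005, 0, 0, 0, -1], [0, 0, 0, 0, 0, 0, -1], [0, 0, 0, 0, 0, 0, -1], [0, 0, 0, 0, 0, 0, -1]]

```text
clock: 45.25
eef_pos: [456.3, -225.8, 55.2]
tcp_rot: [3.14, 0.001, 1.53]
contact_force: [0.1, 0.6, -1.6]
opening: 0.277
grasp_force: 21.5
```

Lower, release, rise and move away to the robot's right.

>>> send_rows:
  moves:
    - [[0, 0, -0.007, 0, 0, 0, -1], [0, 0, -0.005, 0, 0, 0, -1], [0, 0, -0.003, 0, 0, 0, -1], [0, 0, -0.001, 0, 0, 0, -1], [0, 0, 0, 0, 0, 0, -1], [0, 0, 0, 0, 0, 0, -1]]

```text
clock: 45.85
eef_pos: [455.5, -225.4, 38.5]
tcp_rot: [-3.141, -0.0, 1.53]
contact_force: [-2.2, 1.3, 3.5]
opening: 0.275
grasp_force: 22.3
```

>>> send_rows:
  moves:
    - [[0, 0, 0, 0, 0, 0, -0.2], [0, 0, 0, 0, 0, 0, -0.2], [0, 0, 0, 0, 0, 0, -0.2], [0, 0, 0, 0, 0, 0, -0.2], [0, 0, 0.02, 0, 0, 0, 0], [0, 0, 0.04, 0, 0, 0, 0.5], [0, 0, 0.045, 0, 0, 0, 1], [0.01, 0.04, 0.04, 0, 0, 0, 1], [0.01, 0.045, 0.03, 0, 0, 0, 1], [0, 0.045, 0, 0, 0, 0, 1]]

```text
clock: 46.85
eef_pos: [476.7, -104.6, 209.5]
tcp_rot: [3.134, 0.001, 1.528]
contact_force: [1.4, 1.2, 0.1]
opening: 1.0
grasp_force: 0.0
```

>>> send_rows:
  moves:
    - [[0, 0.045, 0, 0, 0, 0, 1], [0, 0.045, 0, 0, 0, 0, 1], [0, 0.045, 0, 0, 0, 0, 1], [0, 0.045, 0, 0, 0, 0, 1], [0, 0.045, 0, 0, 0, 0, 1], [0, 0.045, 0, 0, 0, 0, 1], [0, 0.03, 0, 0, 0, 0, 1], [0, 0, 0, 0, 0, 0, 1], [0, 0, 0, 0, 0, 0, 1]]

```text
clock: 47.75
eef_pos: [473.1, 195.5, 205.2]
tcp_rot: [-3.141, 0.001, 1.531]
contact_force: [-0.2, -0.8, 0.2]
opening: 1.002
grasp_force: 0.0
```

Run:
```python
from h import *
shot("top","t8.png");shot("side","s8.png")
A=cv2.resize(cv2.imread('pics/raw_t8.png')[135:250,205:405],None,fx=2.4,fy=2.4,interpolation=cv2.INTER_CUBIC)
B=cv2.resize(cv2.imread('pics/raw_s8.png')[110:230,190:320],None,fx=2.4,fy=2.4,interpolation=cv2.INTER_CUBIC)
c=np.zeros((300,800,3),np.uint8);c[:A.shape[0],:A.shape[1]]=A;c[:B.shape[0],485:485+B.shape[1]]=B
cv2.imwrite('pics/m4.png',c)
```

```text
(no output)
```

View pics/m4.png

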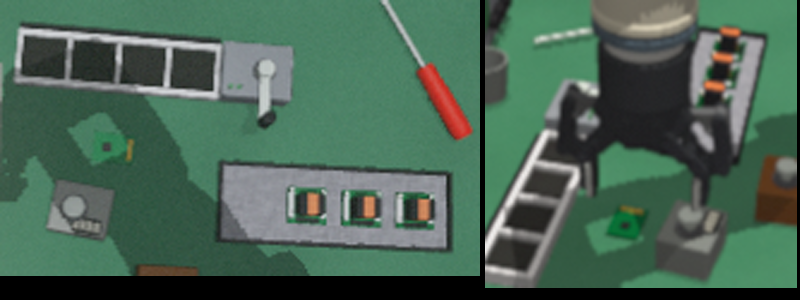

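All three boards lie flat in the tray at (307,205), (362,208) and (415,210). The jig is empty, the lever is at rest and the plunger is up.

```bash
python3 -c "
from rig import sign_off
print(sign_off())"
```

```text
the job is handed in; nothing more can be done
None
```

All three boards present were set in the jig, tested with the lever, logged on the counter and laid flat in the outgoing tray; the job is handed in at about 48 s, and the judge returned no verdict.

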